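# Take the orange punch holder off the T-track

## Task

Slide the orange punch holder along the T-track, away from the blue one, to the open end of the track, lift it off there and stand it upright in the green bin. Leave the blue holder where it is on the track.

Things in the scene. Friction and masses are not known exactly. Their poses are not given: they have to be found in the camera images.
- track: Aluminium T-track fixed to the bench: 340 mm along its y, 70 along x, 21 high; origin centred on its underside. Channel 46 mm wide, floor at z = 5 mm, full length. Lips (22 mm slot between, red marks at their ends) cover it for |y| under 110 mm and hold a T-foot captive; the last 60 mm at both ends are open above: a holder centred at |y| of 130 to 165 mm lifts straight off.
- orange_holder_grip (a point): Orange holder with steel punch on top, 0.25-0.5 kg. Point: centre of its clamp block (grip it: 30 x 30 mm, 55 tall), 58 mm above the underside of its T-foot (38 x 36 mm, 7 thick), at start 63 mm above the bench. Axes as the track's. Saddle 50 (x) x 42 (y) mm, top 30 mm below the point; punch top 40 mm above. Starts 45 to 80 mm from mid-track, either side; slides easily, 4 mm side play.
- blue_holder_grip (a point): Blue holder, otherwise the same as the orange one, on the other half of the same track. Point: centre of its clamp block.
- green_bin: Green hopper-front bin fixed to the bench, empty: 160 mm along x, 130 along y, 70 high (35 at its front, -x), walls and floor 4 mm thick; origin centred on its underside, z up. A yellow bin of the same size, with dies in it, stands beside it, to its left or right.
Not all that is in view belongs to the job. Of the things shaped like the part that bears orange_holder_grip, the orange one is meant. Leave any purple look-alike of the green_bin alone.

How it is judged:
On the way, in this order (a step that is already met when the one before it is completed fails the run):
1. the orange holder has been slid, still down in the track, to an open end (centre more than 120 mm from the middle) ((y of orange_holder_grip in the frame of track above 0.12 m or y of orange_holder_grip in the frame of track below -0.12 m) and z of orange_holder_grip in the frame of track below 0.072 m and x of orange_holder_grip in the frame of track between -0.02 and 0.02 m).
2. it has been lifted clear of the track (by more than 30 mm) (z of orange_holder_grip in the frame of track above 0.093 m), for 0.1 s.
At the end, for the whole second after the job is handed in: the orange holder stands on its foot on the floor of the green bin, upright within 10 degrees, let go and at rest; the blue holder is within 20 mm of where it was on the track (linear speed of orange_holder below 0.02 m/s and x of orange_holder_grip in the frame of green_bin between -0.065 and 0.065 m and y of orange_holder_grip in the frame of green_bin between -0.05 and 0.05 m and z of orange_holder_grip in the frame of green_bin between 0.054 and 0.07 m and angle between orange_holder_grip's own z axis and vertical below 0.175 rad and distance of blue_holder_grip from where it was at the start of the episode below 0.02 m); the robot touches nothing.
It fails at once if the blue holder was moved by more than 20 mm (distance of blue_holder_grip from where it was at the start of the episode above 0.02 m).
It also fails if it takes over 43 s, if anything falls off the work surface, if the arm or the gripper's body presses on something with over 40 N, if the wrist force passes 120 N, or if a joint passes its speed limit or range.

## Robot

A 6-joint arm with a two-finger parallel gripper is mounted at the origin on the work surface. World frame = base frame: x ahead of the robot, y to its left, z up, the work surface at z = 0. Lengths are in m, angles in rad, forces in N, time in s.
With the tool pointing down it reaches from about 0.425 to 1.125 m from the base axis. Payload 14.9 kg.
Tool frame: the origin (TCP) lies at the very end of the fingers, on their centre line; the grasp point (between the pads) lies 19 mm behind it; x points along the fingers, z is the direction in which the jaws open and shut, and the axes are right-handed (so a half turn about x gives the same grasp; the last joint's range is limited). The gripper opens to 91 mm and grips with 3 to 60 N. Pads are 32 mm wide; open, the fingers measure 118 mm over their backs; the gripper's body (76 mm by 178 mm) begins 60 mm behind the grasp point.
Start: joints at [-0.033, 0.379, 1.734, -0, 1.028, -0.033], TCP at [0.7, -0, 0.214] pointing down, gripper open.
Joint ranges: [-2.77, 2.77], [-0.74, 2.19], [0, 2.66], [-1.06, 4.2], [0.31, 2.87], [-3.08, 3.08]. Speed limits (rad/s): [1.89, 1.89, 2.39, 3.14, 3.14, 3.14].

## Interface

Orientations are given as a rotation vector (axis times angle).
In Python, from cell import robot, imaging, job gives the robot as it stands.
- The arm moves only by the tool play_rows, never from a script. Its argument "plan" is a list of rows, each a list of 4 numbers: the shift along the tool's x, y, z each as a share of 20 mm, from -1 to 1, then the turn about the tool's x as a share of pi/2 rad, from -1 to 1. A call has 1 to 12 rows; each row shifts and turns the commanded pose from where the row before left it, along the tool's axes as they then stand; what a row does not reach is not made up. A row lasts 1/10 s, in which the tool goes at most 50 mm and 8.59 degrees, less where a joint would pass 70% of its speed; a pose out of reach is approached as far as the arm can. A call with a number of a shift or a turn outside -1 to 1 is refused whole. A call with a gripper value outside its range is refused whole. "jaw" is the closure, from 0 (fully open) to 1 (shut), set as the call begins (left out, the last holds). The fingers move at their own pace and stop on an object; "grip_force" is the grip in N (left out, the last holds). Time passes only in rows, so rows that do not move let the fingers close. It gives the time, the measured TCP pose, the force and the opening at its end, in the units of the state.
- robot.state(): the state, without advancing time (a new reading comes with each control period).
- imaging.get_image(name): name is "scene" or "side" or "wrist"; returns (picture, depth): 384x512x3 uint8, red, green, blue; 384x512 float32, m along the optical axis (not along the pixel's ray), 0 where there is no reading.
- imaging.camera_model(name): a dict with "intrinsics" (3x3 intrinsics, pixels), "R" (3x3) and "t" (3): a world point X has camera coordinates R X + t. Camera axes: x right, y down, z forward; pixel columns grow to the right and rows downward; lengths in m; the calibration is good to about 2 mm. A picture is of the moment at which its call begins: read the wrist's pose just before it. camera_model takes no time and is no camera call; for the wrist camera it gives the pose at the moment of the call.
- job.finish_job(): hands the job in, once; it reports no verdict.
The state is a dict: "time_s": time; "joints": joint angles; "joint_velocities": joint speeds; "effort": joint torques, N m; "eef_pos": TCP position; "orientation": TCP orientation; "force": force on the tool from outside, world axes, zero at the start; "ft_torque": the same for the moment, N m; "width": finger opening in m.
Only numpy, scipy, OpenCV 4.12 (cv2) and the standard library are available. Lean on these libraries where they do the work, as an engineer would, in place of code of your own. Each camera call takes 0.05 s, during which the arm holds its last target.

## Working session

There is one attempt and no reset: what is moved stays moved. The work goes in short steps, Python scripts to look and compute and a tool call to move; the robot and the scene stay as the last step left them, time stands still between calls to the robot, and variables do not carry over. Pictures are saved under pics/ and viewed, and the job is handed in when it is done.

Besides the shell and the picture viewer there is one more tool, called after "Emit:" by a JSON object that holds its "fn" and its "kwargs". play_rows: Moves the arm, as the interface text tells. Shift numbers are shares of 20 mm and turn numbers shares of pi/2 rad, none past 1 either way. Its arguments: {"type":"object","properties":{"plan":{"type":"array"},"jaw":{"type":"number"},"grip_force":{"type":"number"}},"required":["plan"]}

```bash
ls; mkdir -p pics
python3 - <<'E'
from cell import robot, imaging, job
import cv2, numpy as np
for n in ("scene","side"):
    im,d=imaging.get_image(n); cv2.imwrite(f"pics/{n}0.png",im[:,:,::-1]); np.savez(f"{n}0.npz",im=im,d=d,**imaging.camera_model(n))
    m=imaging.camera_model(n);print(n,m)
s=robot.state();print(s)
E
```

```text
pics
scene {'intrinsics': array([[412.80746388,   0.        , 257.89071539],
       [  0.        , 412.80746388, 194.18849201],
       [  0.        ,   0.        ,   1.        ]]), 'R': array([[-0.01138662,  0.99989016, -0.00948759],
       [ 0.57980284, -0.00112821, -0.81475603],
       [-0.81467724, -0.01477825, -0.57972631]]), 't': array([ 0.0877015 , -0.2054599 ,  1.35751252])}
side {'intrinsics': array([[376.61555246,   0.        , 259.1730012 ],
       [  0.        , 376.61555246, 195.73273858],
       [  0.        ,   0.        ,   1.        ]]), 'R': array([[ 0.93408025, -0.35702435, -0.0052625 ],
       [-0.19995851, -0.5108259 , -0.83610615],
       [ 0.29582203,  0.78204253, -0.54854244]]), 't': array([-0.4559295 ,  0.09747752,  0.85823456])}
{'time_s': 0.1, 'joints': array([-3.32951599e-02,  3.79382717e-01,  1.73470826e+00, -1.90619708e-05,
        1.02848182e+00, -3.33138696e-02]), 'joint_velocities': array([ 0.00020572, -0.00110031, -0.00143284,  0.00144633, -0.00017467,
        0.00016038]), 'effort': array([ 8.27948297e-04, -7.65040755e+01, -4.35293305e+01,  6.52666739e-02,
        3.98717879e-02, -7.94045559e-05]), 'eef_pos': array([6.99654135e-01, 4.82212153e-06, 2.13342241e-01]), 'orientation': array([-9.60833891e-06,  1.57177646e+00,  3.52531603e-05]), 'force': array([-0.8315201 ,  0.35336128,  0.14319077]), 'ft_torque': array([-0.00704232, -0.00984428, -0.00677726]), 'width': 0.09125445224327895}
```

View pics/scene0.png

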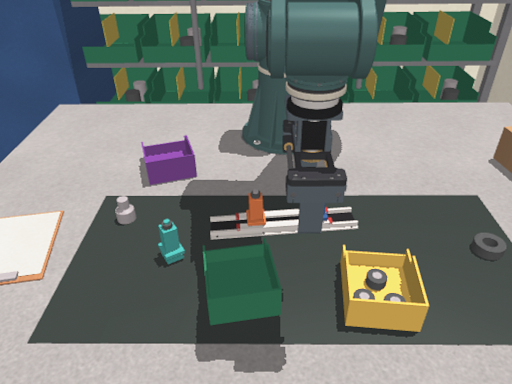

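View pics/side0.png

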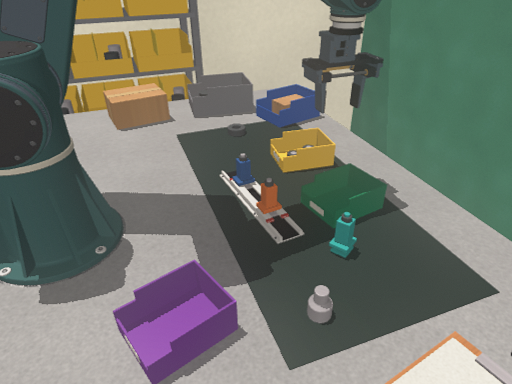

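```bash
cat > h.py <<'E'
import numpy as np, cv2
def cloud(f):
    z=np.load(f); im,d,K,R,t=z['im'],z['d'],z['intrinsics'],z['R'],z['t']
    v,u=np.mgrid[:384,:512]; 
    pc=np.stack([(u-K[0,2])/K[0,0]*d,(v-K[1,2])/K[1,1]*d,d],-1)
    P=(pc-t)@R
    hsv=cv2.cvtColor(im,cv2.COLOR_RGB2HSV).astype(int)
    return im,d,P,hsv,u,v
E
python3 - <<'E'
from h import *
np.set_printoptions(precision=4,suppress=True)
for n in ("scene","side"):
    im,d,P,h,u,v=cloud(f"{n}0.npz"); H,S,V=h[...,0],h[...,1],h[...,2]
    box=(P[...,0]>.5)&(P[...,0]<1.1)&(abs(P[...,1])<.4)&(d>0)
    z=P[...,2]
    def rep(nm,m):
        m=m&box; p=P[m]
        if len(p)<5: print(nm,len(p));return
        r=cv2.minAreaRect(p[:,:2].astype(np.float32)*1000)
        print(n,nm,len(p),'px',u[m].mean().round(),v[m].mean().round(),'med',np.median(p,0),'lo',np.percentile(p,2,axis=0),'hi',np.percentile(p,98,axis=0),'rect',r)
    org=(H>3)&(H<14)&(S>150)&(V>60)
    rep('orange',org); rep('orange block',org&(z>.04)&(z<.087))
    rep('orange top',org&(z>.083)&(z<.1))
    rep('blue',(H>105)&(H<120)&(S>120)&(z>.03)&(z<.15))
    rep('green',(H>65)&(H<85)&(S>110)&(z>.002)&(z<.09))
    rep('green top',(H>65)&(H<85)&(S>110)&(z>.06)&(z<.08))
    rep('green floor',(H>65)&(H<85)&(S>110)&(z>-.01)&(z<.012))
    rep('track', (S<50)&(V>110)&(z>.013)&(z<.03)&(P[...,0]<.85)&(P[...,0]>.6))
    rep('red', ((H<3)|(H>174))&(S>150)&(z>.01)&(z<.03))
E
```

```text
scene orange 71 px 256.0 222.0 med [ 0.5038 -0.086   0.0289] lo [ 0.5001 -0.1054  0.0224] hi [ 0.5085 -0.0666  0.0328] rect ((504.49737548828125, -86.01471710205078), (40.709102630615234, 8.924908638000488), 89.89119720458984)
orange block 1
orange top 1
blue 0
scene green 3659 px 243.0 286.0 med [ 0.7363 -0.108   0.0276] lo [ 0.5845 -0.1834  0.0021] hi [ 0.7575 -0.043   0.0683] rect ((668.9003295898438, -116.51236724853516), (163.81004333496094, 130.1145782470703), 10.40890884399414)
scene green top 570 px 244.0 285.0 med [ 0.7396 -0.0974  0.0667] lo [ 0.6298 -0.183   0.0604] hi [ 0.7574 -0.0418  0.0693] rect ((688.930419921875, -112.61827087402344), (122.8558578491211, 130.45346069335938), 10.833498001098633)
scene green floor 2675 px 238.0 280.0 med [ 0.6449 -0.1197  0.0016] lo [ 0.5856 -0.1819 -0.0011] hi [ 0.7546 -0.0517  0.011 ] rect ((642.0648193359375, -114.73990631103516), (215.1688995361328, 147.34451293945312), 9.904205322265625)
scene track 234 px 377.0 288.0 med [0.7057 0.1499 0.0238] lo [0.6493 0.1083 0.0215] hi [0.7219 0.1821 0.0258] rect ((699.8690795898438, 156.52229
[... 977 characters left out ...]
3461456299), 10.48808765411377)
side green floor 886 px 336.0 201.0 med [ 0.6642 -0.0925  0.0047] lo [ 0.5822 -0.185   0.0023] hi [ 0.7384 -0.0474  0.0115] rect ((655.0910034179688, -132.6444549560547), (184.94400024414062, 155.6038055419922), 10.352729797363281)
side track 47 px 291.0 152.0 med [0.6549 0.1577 0.0256] lo [0.6019 0.1386 0.0154] hi [0.731  0.1843 0.0281] rect ((666.7993774414062, 161.2493133544922), (131.5411834716797, 44.653221130371094), 2.3201985359191895)
side red 5 px 286.0 214.0 med [ 0.5088 -0.1286  0.0211] lo [ 0.5018 -0.1312  0.0195] hi [ 0.5114 -0.1259  0.0221] rect ((506.32904052734375, -130.3404541015625), (8.427685737609863, 6.175991058349609), 25.883094787597656)
```

Run:
```python
from h import *
np.set_printoptions(precision=4,suppress=True)
for n in ("scene","side"):
    im,d,P,h,u,v=cloud(f"{n}0.npz"); H,S,V=h[...,0],h[...,1],h[...,2]
    box=(P[...,0]>.3)&(P[...,0]<.57)&(P[...,1]>-.25)&(P[...,1]<.25)&(d>0)
    z=P[...,2]
    def rep(nm,m):
        m=m&box; p=P[m]
        if len(p)<5: print(nm,len(p));return
        r=cv2.minAreaRect(p[:,:2].astype(np.float32)*1000)
        print(n,nm,len(p),'px',u[m].mean().round(),v[m].mean().round(),'med',np.median(p,0),'lo',np.percentile(p,2,axis=0),'hi',np.percentile(p,98,axis=0),'rect',np.round(np.array(r[0]+r[1]+(r[2],)),1))
    org=(H>3)&(H<14)&(S>150)&(V>60)
    rep('orange',org); rep('orange block',org&(z>.04)&(z<.083))
    rep('orange top',org&(z>.085)&(z<.1))
    rep('steel', (z>.095)&(z<.115)&(P[...,1]<0))
    rep('blue',(H>105)&(H<120)&(S>120)&(z>.03)&(z<.15))
    rep('blue top',(H>105)&(H<120)&(S>120)&(z>.085)&(z<.1))
    rep('track', (S<60)&(V>110)&(z>.015)&(z<.027))
    for s in (-1,1): rep('red%d'%s, ((H<4)|(H>174))&(S>150)&(z>.01)&(z<.03)&(P[...,1]*s>0))
    c=im[195:250,200:370] if n=="scene" else im[140:250,200:320]
    cv2.imwrite(f"pics/{n}crop.png",cv2.resize(c[:,:,::-1],None,fx=4.5,fy=4.5,interpolation=cv2.INTER_CUBIC))
```

```text
scene orange 437 px 256.0 212.0 med [ 0.4955 -0.0876  0.0484] lo [ 0.4632 -0.1065  0.0235] hi [ 0.5065 -0.0679  0.086 ] rect [439.8 -89.5 137.3  44.6   4.7]
scene orange block 217 px 255.0 208.0 med [ 0.4953 -0.086   0.062 ] lo [ 0.4913 -0.1015  0.0412] hi [ 0.4987 -0.0723  0.0826] rect [492.1 -87.   29.5  14.1  89.2]
scene orange top 19 px 253.0 198.0 med [ 0.4933 -0.0963  0.0859] lo [ 0.4748 -0.1014  0.0853] hi [ 0.4993 -0.0752  0.0902] rect [491.2 -93.6  34.1  18.5  52.3]
scene steel 36 px 254.0 192.0 med [ 0.4839 -0.0897  0.0979] lo [ 0.4764 -0.0972  0.0952] hi [ 0.4927 -0.0804  0.1014] rect [483.5 -87.7  18.1  17.4  45.2]
scene blue 15 px 324.0 214.0 med [0.4794 0.0694 0.0315] lo [0.4737 0.0667 0.0303] hi [0.4876 0.0755 0.0474] rect [480.8  70.1  14.2   9.1  10.2]
blue top 0
scene track 567 px 275.0 220.0 med [ 0.4887 -0.0395  0.0178] lo [ 0.4446 -0.1247  0.0153] hi [0.512  0.0764 0.0211] rect [474.8 -30.7  63.4 273.    6.4]
scene red-1 24 px 238.0 220.0 med [ 0.476  -0.129   0.0185] lo [ 0.458  -0.1339  0.0139] hi [ 0.5087 -0.1247  0.0197] rect [ 482.8 -129.3   52.4    4.9    6
[... 689 characters left out ...]
 0.4701 -0.099   0.0956] hi [ 0.4882 -0.0825  0.1047] rect [478.7 -90.1  18.1  18.7  68.7]
side blue 72 px 240.0 172.0 med [0.4487 0.0457 0.0336] lo [0.4378 0.0329 0.0307] hi [0.4865 0.0689 0.089 ] rect [462.4  52.9  48.   39.1   7.2]
side blue top 26 px 242.0 161.0 med [0.4537 0.0455 0.0872] lo [0.448  0.0384 0.0853] hi [0.4753 0.0644 0.0892] rect [461.3  52.6  25.5  29.2   7.4]
side track 486 px 259.0 202.0 med [ 0.4567 -0.0386  0.0205] lo [ 0.4312 -0.1874  0.0153] hi [0.5152 0.105  0.0229] rect [472.3 -28.6  58.9 334.    6.3]
side red-1 14 px 277.0 217.0 med [ 0.4832 -0.131   0.0215] lo [ 0.4556 -0.138   0.0196] hi [ 0.5111 -0.1263  0.0244] rect [ 483.5 -132.    55.9    7.8    5.4]
red1 2
```

View pics/scenecrop.png

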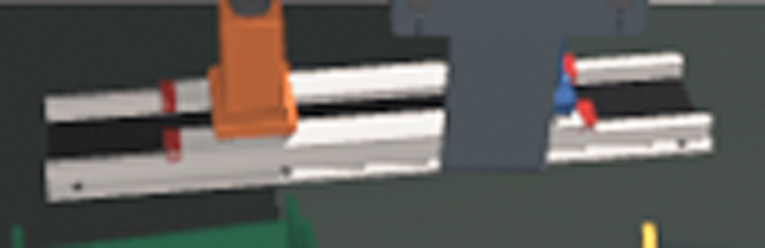

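View pics/sidecrop.png

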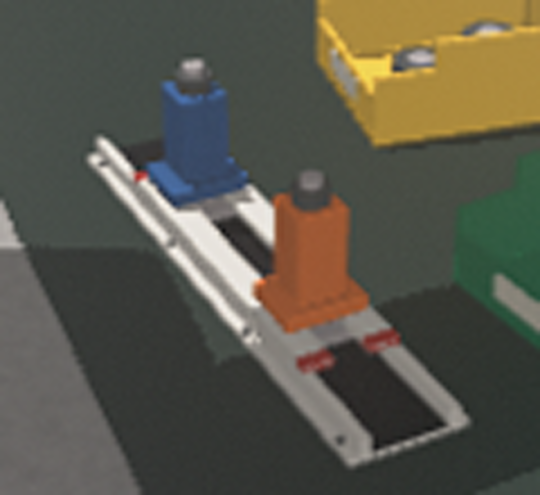

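Orange holder is at about (0.4785, -0.089) and blue at (0.4615, 0.0525). The track yaw is +6.2°, centred at (0.4725, -0.0255). The green bin is at about (0.668, -0.117), yaw 10.4°. First move: go above the orange holder with the jaws along the track's x.

Emit:
{"fn": "play_rows", "kwargs": {"plan": [[0,0,0,-0.069],[0,-0.27,-0.9,0],[0,-0.27,-0.9,0],[0,-0.27,-0.9,0],[0,-0.27,-0.9,0],[0,-0.27,-0.9,0],[0,-0.27,-0.9,0],[0,-0.27,-0.9,0],[0,-0.27,-0.9,0],[0,-0.27,-0.9,0],[0,-0.27,-0.9,0],[0,-0.27,-0.9,0]], "jaw": 0}}

```text
time_s: 1.3
eef_pos: [0.5087, -0.0807, 0.2137]
orientation: [-0.085, 1.57, 0.085]
force: [0.1, 0.1, -0.0]
width: 0.0912
```

Emit:
{"fn": "play_rows", "kwargs": {"plan": [[0,-0.26,-0.8,0],[0,0,-0.77,0],[0,0,0,0],[0,0,0,0]]}}

```text
time_s: 1.7
eef_pos: [0.4792, -0.089, 0.2142]
orientation: [-0.085, 1.568, 0.085]
force: [0.6, 0.5, -0.3]
width: 0.0914
```

Run:
```python
from cell import robot, imaging
from h import *
np.set_printoptions(precision=4,suppress=True)
s=robot.state();print(s['time_s'],s['eef_pos'],s['orientation'],s['joints'],s['force'])
for n in ("scene","wrist"):
    m=imaging.camera_model(n);im,d=imaging.get_image(n); cv2.imwrite(f"pics/{n}1.png",im[:,:,::-1]); np.savez(f"{n}1.npz",im=im,d=d,**m)
    im,d,P,h,u,v=cloud(f"{n}1.npz"); H,S,V=h[...,0],h[...,1],h[...,2];z=P[...,2]
    for nm,m in (('or',(H>3)&(H<14)&(S>150)&(P[...,1]<0)),('bl',(H>105)&(H<120)&(S>120)&(P[...,1]>0)),('red',((H<4)|(H>174))&(S>150))):
      for lo,hi in ((.015,.027),(.028,.034),(.084,.092)):
        k=m&(d>0)&(z>lo)&(z<hi)&(P[...,0]<.56)&(P[...,0]>.4); p=P[k]
        if len(p)>8:
            r=cv2.minAreaRect(p[:,:2].astype(np.float32)*1000);print(n,nm,lo,len(p),np.round(r[0]+r[1]+(r[2],),1),np.median(p,0))
```

```text
1.7 [ 0.4792 -0.089   0.2142] [-0.085   1.5685  0.0848] [-0.2316  0.0363  2.1566  0.0001  0.948  -0.3398] [ 0.5587  0.4805 -0.2924]
scene or 0.015 21 [504.8 -81.1   5.4  32.4  10.5] [ 0.5042 -0.0792  0.0255]
scene or 0.028 110 [481.8 -87.7  48.9  40.8   5.2] [ 0.4959 -0.0883  0.0299]
scene or 0.084 51 [484.  -88.4  26.8  29.1  11.7] [ 0.4907 -0.092   0.0853]
scene bl 0.015 11 [488.4  56.7   3.5  35.1   4.9] [0.4889 0.0532 0.0251]
scene bl 0.028 105 [467.6  54.3  49.7  40.8   6.8] [0.4813 0.0495 0.03  ]
scene bl 0.084 33 [472.5  52.   34.1  19.8  56.4] [0.474  0.0479 0.0849]
scene red 0.015 42 [473.5 -23.4  55.4 217.5   6.2] [ 0.4758 -0.1247  0.018 ]
wrist red 0.015 45 [ 484.  -128.7   53.5    3.4    6.1] [ 0.4993 -0.1272  0.0211]
```

View pics/wrist1.png

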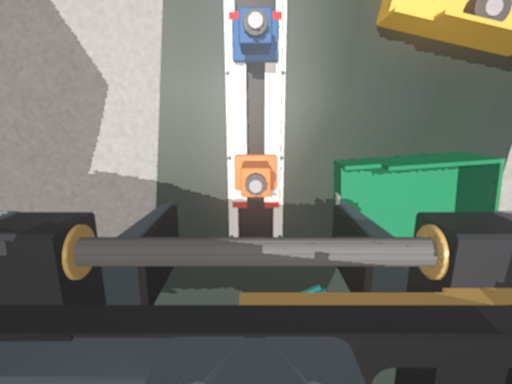

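View pics/scene1.png

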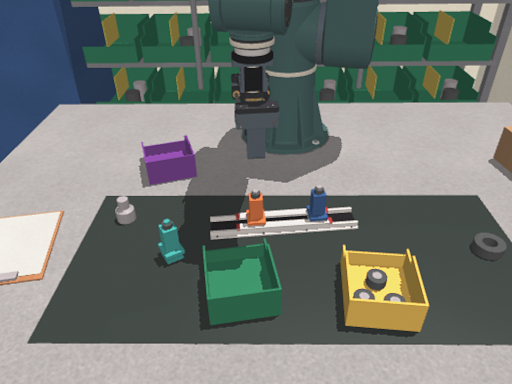

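The scene and wrist views agree. Orange is at image (256,180) on the wrist, centred between the fingers, and the red marks and slot lie towards -y. Next I descend.

Emit:
{"fn": "play_rows", "kwargs": {"plan": [[0.9,0,0,0],[0.9,0,0,0],[0.9,0,0,0],[0.9,0,0,0],[0.9,0,0,0],[0.9,0,0,0],[0.9,0,0,0],[0.9,0,0,0],[0.8,0,0,0],[0.4,0,0,0],[0,0,0,0],[0,0,0,0]]}}

```text
time_s: 3.0
eef_pos: [0.4794, -0.089, 0.0463]
orientation: [-0.085, 1.569, 0.085]
force: [-0.1, 0.5, -0.5]
width: 0.0913
```

Emit:
{"fn": "play_rows", "kwargs": {"plan": [[0,0,0,0],[0,0,0,0],[0,0,0,0],[0,0,0,0],[0,0,0,0],[0,0,0,0],[0,0,0,0],[0,0,0,0]], "jaw": 1, "grip_force": 30}}

```text
time_s: 3.8
eef_pos: [0.4791, -0.0891, 0.046]
orientation: [-0.085, 1.569, 0.085]
force: [0.9, 0.1, 0.1]
width: 0.0299
```

Emit:
{"fn": "play_rows", "kwargs": {"plan": [[0,-0.2,0,0],[0,-0.4,0,0],[0,-0.4,0,0],[0,-0.4,0,0],[0,0,0,0]]}}

```text
time_s: 4.3
eef_pos: [0.4822, -0.1181, 0.0459]
orientation: [-0.085, 1.569, 0.084]
force: [-0.4, -2.5, 0.1]
width: 0.03
```

Emit:
{"fn": "play_rows", "kwargs": {"plan": [[0,-0.4,0,0],[0,-0.4,0,0],[0,-0.4,0,0],[0,-0.4,0,0],[0,-0.4,0,0],[0,-0.4,0,0],[0,-0.2,0,0],[0,0,0,0],[0,0,0,0]]}}

```text
time_s: 5.2
eef_pos: [0.4876, -0.1687, 0.0459]
orientation: [-0.085, 1.569, 0.085]
force: [0.6, 0.2, -1.7]
width: 0.0299
```

Run:
```python
from cell import robot, imaging
from h import *
np.set_printoptions(precision=4,suppress=True)
s=robot.state();print(s['time_s'],s['eef_pos'],s['force'],s['ft_torque'])
for n in ("side",):
    m=imaging.camera_model(n);im,d=imaging.get_image(n); np.savez(f"{n}2.npz",im=im,d=d,**m)
    cv2.imwrite(f"pics/{n}2.png",cv2.resize(im[130:260,180:400,::-1],None,fx=3.5,fy=3.5))
```

```text
5.2 [ 0.4876 -0.1687  0.0459] [ 0.6188  0.1532 -1.7469] [-0.1683 -0.0425  0.0195]
```

View pics/side2.png

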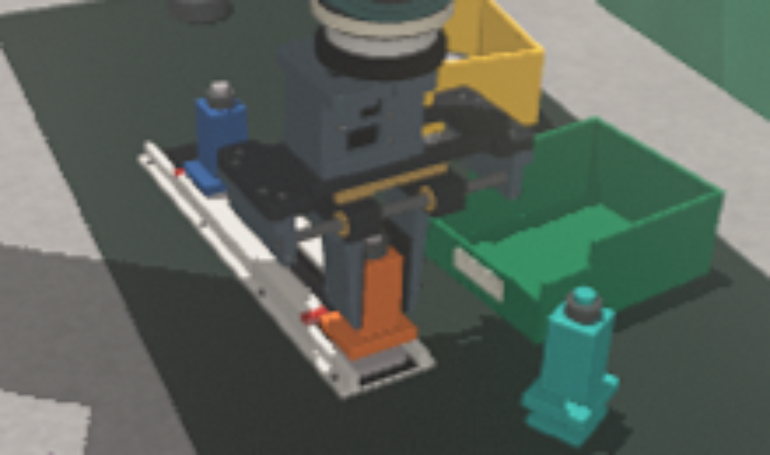

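The orange holder, at about (375,320) in the crop, is past the red marks in the open end, and forces are low. I lift slowly to start.

Emit:
{"fn": "play_rows", "kwargs": {"plan": [[-0.2,0,0,0],[-0.3,0,0,0],[-0.3,0,0,0],[-0.3,0,0,0],[0,0,0,0]]}}

```text
time_s: 5.75
eef_pos: [0.4882, -0.1688, 0.069]
orientation: [-0.086, 1.568, 0.085]
force: [0.3, 0.2, -2.2]
width: 0.0299
```

Emit:
{"fn": "play_rows", "kwargs": {"plan": [[-0.5,0,0,0],[-0.7,0,0,0],[-0.7,0,0,0],[-0.7,0,0,0],[-0.7,0,0,0],[-0.7,0,0,0],[-0.5,0,0,0],[0,0,0,0]]}}

```text
time_s: 6.55
eef_pos: [0.4884, -0.1689, 0.1595]
orientation: [-0.086, 1.567, 0.084]
force: [-0.0, 0.0, -3.1]
width: 0.0298
```

Emit:
{"fn": "play_rows", "kwargs": {"plan": [[0,0.1,0.4,0],[0,0.14,0.8,0],[0,0.14,0.8,0],[0,0.14,0.8,0],[0,0.14,0.8,0],[0,0.15,0.8,0],[0,0.15,0.8,0],[0,0.15,0.8,0],[0,0.15,0.8,0],[0,0.15,0.8,0],[0,0.15,0.8,0],[0,0.1,0.78,0]]}}

```text
time_s: 7.75
eef_pos: [0.6678, -0.1152, 0.1579]
orientation: [-0.085, 1.569, 0.085]
force: [0.1, 0.4, -3.0]
width: 0.03
```

Emit:
{"fn": "play_rows", "kwargs": {"plan": [[0,0,0,0],[0,0,0,0],[0,0,0,0]]}}

```text
time_s: 8.05
eef_pos: [0.6659, -0.1158, 0.1577]
orientation: [-0.085, 1.57, 0.085]
force: [-0.5, 0.4, -1.7]
width: 0.0298
```

Run:
```python
from cell import robot, imaging
from h import *
np.set_printoptions(precision=4,suppress=True)
s=robot.state();print(s['time_s'],s['eef_pos'],s['force'],s['ft_torque'])
for n in ("side","scene"):
    m=imaging.camera_model(n);im,d=imaging.get_image(n); np.savez(f"{n}3.npz",im=im,d=d,**m)
    cv2.imwrite(f"pics/{n}3.png",cv2.resize(im[90:330,150:450,::-1],None,fx=2.4,fy=2.4))
```

```text
8.05 [ 0.6659 -0.1158  0.1577] [-0.5038  0.4235 -1.7368] [-0.0185 -0.0039  0.0135]
```

View pics/side3.png

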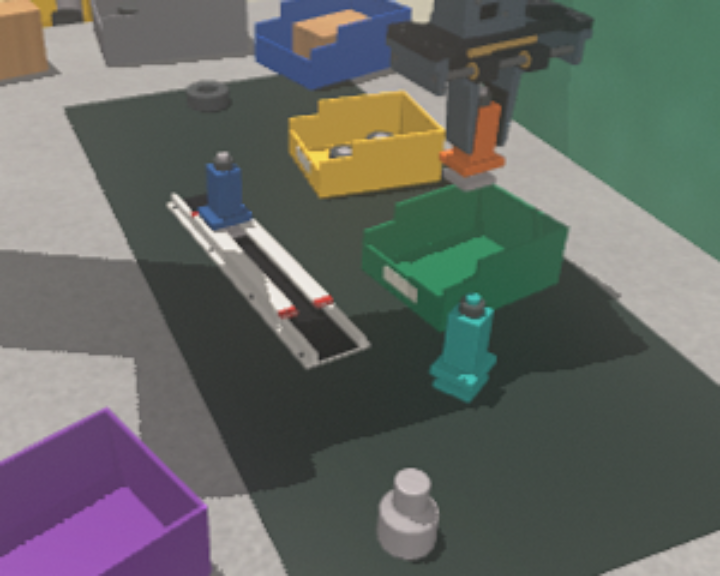

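View pics/scene3.png

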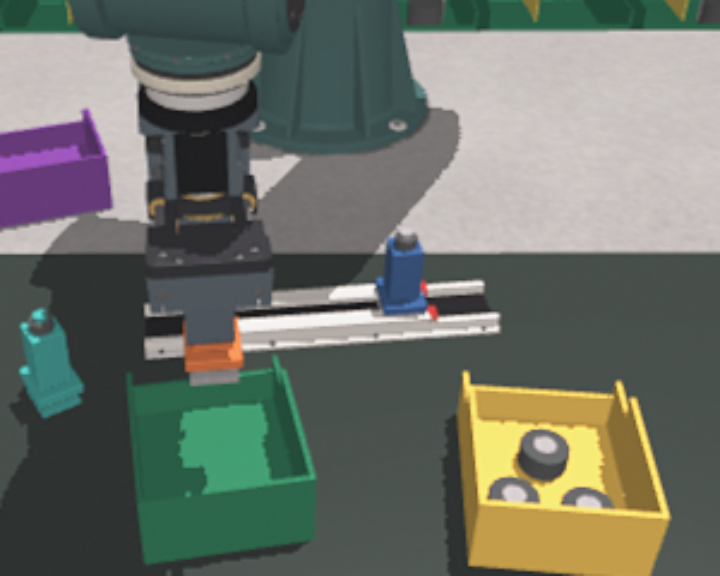

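Holder is upright, above the middle of the green bin, and blue is unmoved. I lower it.

Emit:
{"fn": "play_rows", "kwargs": {"plan": [[0.4,0,0,0],[0.6,0,0,0],[0.6,0,0,0],[0.6,0,0,0],[0.6,0,0,0],[0.6,0,0,0],[0.6,0,0,0],[0.6,0,0,0],[0.5,0,0,0],[0.3,0,0,0],[0.1,0,0,0],[0,0,0,0]]}}

```text
time_s: 9.35
eef_pos: [0.6666, -0.1157, 0.0478]
orientation: [-0.085, 1.569, 0.085]
force: [0.6, 0.7, -2.8]
width: 0.03
```

Emit:
{"fn": "play_rows", "kwargs": {"plan": [[0.05,0,0,0],[0,0,0,0],[0,0,0,0]]}}

```text
time_s: 9.65
eef_pos: [0.6667, -0.1158, 0.0473]
orientation: [-0.085, 1.569, 0.085]
force: [0.2, 0.6, -4.0]
width: 0.0296
```

Emit:
{"fn": "play_rows", "kwargs": {"plan": [[0.06,0,0,0],[0.05,0,0,0],[0,0,0,0],[0,0,0,0]]}}

```text
time_s: 10.05
eef_pos: [0.6667, -0.1158, 0.0449]
orientation: [-0.085, 1.569, 0.085]
force: [-0.4, -0.4, 0.7]
width: 0.0301
```

The force rose from -3 to +0.7 N, so the foot is on the floor. I open partway to keep the fingers clear of the walls.

Emit:
{"fn": "play_rows", "kwargs": {"plan": [[0,0,0,0],[0,0,0,0],[0,0,0,0],[0,0,0,0],[0,0,0,0],[0,0,0,0]], "jaw": 0.35}}

```text
time_s: 10.65
eef_pos: [0.6666, -0.1157, 0.0447]
orientation: [-0.085, 1.569, 0.085]
force: [-0.5, 0.1, -0.3]
width: 0.0592
```

Emit:
{"fn": "play_rows", "kwargs": {"plan": [[-0.3,0,0,0],[-0.6,0,0,0],[-0.8,0,0,0],[-0.8,0,0,0],[-0.8,0,0,0],[-0.8,0,0,0],[-0.8,0,0,0],[-0.8,0,0,0],[-0.8,0,0,0],[-0.8,0,0,0],[0,0,0,0],[0,0,0,0]]}}

```text
time_s: 11.85
eef_pos: [0.6665, -0.1157, 0.1908]
orientation: [-0.085, 1.569, 0.085]
force: [1.2, 0.4, -0.9]
width: 0.0591
```

Emit:
{"fn": "play_rows", "kwargs": {"plan": [[0,0,-0.5,0],[0,0,-0.8,0],[0,0,-0.8,0],[0,0,-0.8,0],[0,0,-0.8,0],[0,0,-0.8,0],[0,0,-0.6,0],[0,0,0,0],[0,0,0,0]]}}

```text
time_s: 12.75
eef_pos: [0.5652, -0.1268, 0.1907]
orientation: [-0.085, 1.569, 0.085]
force: [0.2, 0.4, 0.1]
width: 0.0592
```

Run:
```python
from cell import robot, imaging
from h import *
np.set_printoptions(precision=4,suppress=True)
s=robot.state();print(s['time_s'],s['eef_pos'],s['force'],s['width'])
for n in ("side","scene"):
    m=imaging.camera_model(n);im,d=imaging.get_image(n); np.savez(f"{n}4.npz",im=im,d=d,**m)
    cv2.imwrite(f"pics/{n}4.png",cv2.resize(im[90:330,150:450,::-1],None,fx=2.4,fy=2.4))
    im,d,P,h,u,v=cloud(f"{n}4.npz"); H,S,V=h[...,0],h[...,1],h[...,2];z=P[...,2]
    for nm,m in (('or',(H>3)&(H<14)&(S>150)&(P[...,0]>.6)),('bl',(H>105)&(H<120)&(S>120)&(P[...,1]>0)&(P[...,0]<.56))):
      for lo,hi in ((.028,.034),(.08,.095)):
        k=m&(d>0)&(z>lo)&(z<hi)&(P[...,0]>.4)&(P[...,0]<.75)&(abs(P[...,1])<.2); p=P[k]
        if len(p)>8:
            r=cv2.minAreaRect(p[:,:2].astype(np.float32)*1000);print(n,nm,lo,len(p),np.round(r[0]+r[1]+(r[2],),1),np.median(p,0))
```

```text
12.75 [ 0.5652 -0.1268  0.1907] [0.1547 0.4246 0.0772] 0.05916333036865973
side or 0.028 100 [ 664.  -115.8   46.8   42.6    7. ] [ 0.65   -0.1282  0.0317]
side or 0.08 68 [ 660.9 -121.2   23.1   36.5   58.6] [ 0.6566 -0.125   0.0856]
side bl 0.028 41 [462.   50.1  48.6  36.9   2. ] [0.4434 0.0485 0.0325]
side bl 0.08 26 [456.8  47.5  19.8  36.6  47.2] [0.4533 0.0444 0.0877]
scene or 0.028 180 [ 669.1 -114.1   48.9   40.4    5.3] [ 0.683  -0.1135  0.0295]
scene or 0.08 106 [ 669.2 -114.4   30.1   28.7    7. ] [ 0.6774 -0.1138  0.0839]
scene bl 0.028 109 [466.3  53.9  51.3  40.5   6.6] [0.4806 0.0502 0.0301]
scene bl 0.08 64 [471.6  51.4  35.3  24.8  55.7] [0.4771 0.0499 0.0841]
```

View pics/side4.png

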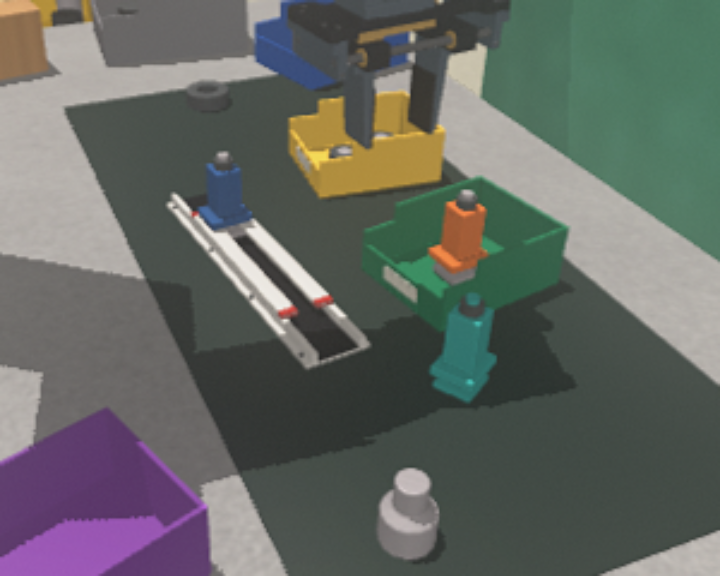

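View pics/scene4.png

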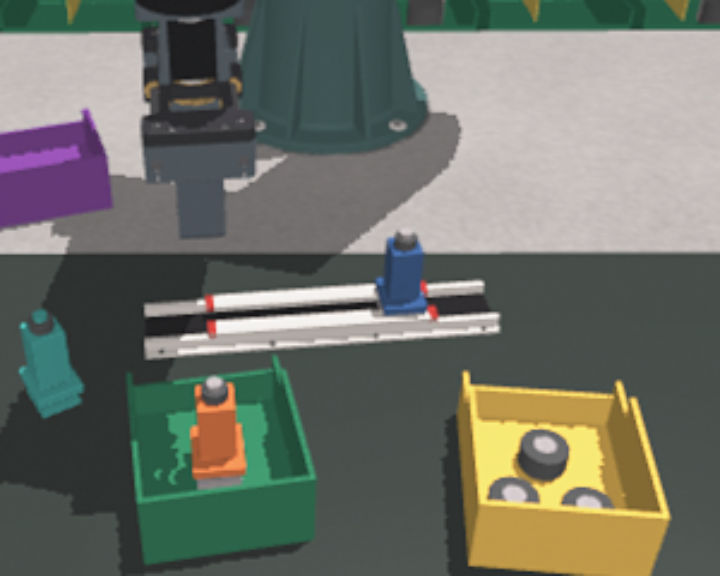

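The holder stands upright in the middle of the green bin at (0.667, -0.115). Blue is unmoved and the arm is clear, so I hand in.

Run:
```python
from cell import job
print(job.finish_job())
```

```text
the job is handed in; nothing more can be done
None
```

I slid the orange holder about 80 mm along the track, away from the blue one, to the open end. I lifted it off there and stood it in the green bin. I handed the job in at about 13 s of the 43 s allowed.

- **Orange holder:** the last scene and side pictures show it upright at about (0.667, -0.115), within a few mm of the bin centre. It is let go, and the gripper is about 100 mm away and 145 mm higher than at release.
- **Blue holder:** it is within about 1 mm of its place before the grasp in the scene view, and within about 3 mm in the rougher side view.
- **Forces:** no reading at the end of a move passed about 4 N.
- **Disagreements:** the two cameras differ by up to about 5 mm in x and 2 mm in y, and more on a few sparse patches of depth points. That is well inside the tolerances. No check failed.

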